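# Warm a vial: load the well and wind the stiff timer of a light vial warmer

### The arm

A 6-joint arm with a two-finger parallel gripper is mounted at the origin on a cart in front of the work surface, level with it; the furniture and walls round the work are solid. World frame = base frame: x ahead of the robot, y to its left, z up, the work surface at z = 0. Lengths are in m, angles in rad, forces in N, time in s.
With the tool pointing down it reaches from about 0.35 to 0.925 m from the base axis. Payload 6.4 kg.
Tool frame: the origin (TCP) lies midway between the tips of the shut fingers; the grasp point (between the pads) lies 19 mm behind it; z points along the fingers, y is the line along which they close (so a half turn about z gives the same grasp; the last joint's range is limited). The gripper opens to 94 mm and grips with 3 to 60 N. Pads are 16 mm wide; open, the fingers measure 119 mm over their backs; the gripper's body (75 mm by 177 mm) begins 78 mm behind the grasp point.
Start: joints at [1.067, 0.245, 1.558, -0, 1.339, -0.174], TCP at [0.211, 0.615, 0.205] pointing down, gripper open.
Joint ranges: [-3.13, 3.13], [-1.02, 2.26], [0.13, 2.54], [-0.95, 4.09], [0.21, 2.88], [-2.74, 2.74]. Speed limits (rad/s): [2.57, 2.57, 3.14, 3.14, 3.14, 3.14].

### API

Orientations are given as [roll, pitch, yaw] about the fixed x, y, z axes, in that order (R = Rz(yaw) Ry(pitch) Rx(roll)).
In Python, from cell import env gives the robot as it stands.
- The arm moves only by the tool drive_tool, never from a script. Its argument "increments" is a list of rows, each a list of 3 entries, a list of its own where there are three numbers: the shift along the tool's x, y, z in m, then the turn about the tool's z in degrees, then the closure, from -1 (fully open) to 1 (shut). A call has exactly 8 rows; each row shifts and turns the commanded pose from where the row before left it, along the tool's axes as they then stand; what a row does not reach is not made up. A row lasts 1/8 s, in which the tool goes at most 62.5 mm and 10.7 degrees, less where a joint would pass 70% of its speed; a pose out of reach is approached as far as the arm can. A call with a gripper value outside its range is refused whole. The fingers move at their own pace and stop on an object; "grip_force" is the grip in N (left out, the last holds). Time passes only in rows, so rows that do not move let the fingers close, or fill a call up. It gives the time, the measured TCP pose, the force, the opening and the grip force at its end, in the units of the state.
- env.read_state(): the state, without advancing time (a new reading comes with each control period).
- env.snapshot(name): name is "scene" or "top"; returns a dict with "color" (384x512x3 uint8, red, green, blue), "fx", "fy", "cx", "cy" (pixels), "rvec" (rotation vector, rad) and "tvec" (3), from world to camera coordinates, as OpenCV has them. Camera axes: x right, y down, z forward; pixel columns grow to the right and rows downward; lengths in m; the calibration is good to about 2 mm. A picture is of the moment at which its call begins. There is no depth.
- env.job_done(): hands the job in; it is judged then, once.
The state is a dict: "time_s": time; "joints": joint angles; "joint_velocities": joint speeds; "joint_efforts": joint torques, N m; "tool_pos": TCP position; "ee_rot": TCP orientation; "ft_force": force on the tool from outside, world axes, zero at the start; "moment": the same for the moment, N m; "opening": opening from 0.0 (shut) to 1.0 (fully open); "gripper_force": force on a finger pad.
Only numpy, scipy, OpenCV 4.12 (cv2) and the standard library are available. Lean on these libraries where they do the work, as an engineer would, in place of code of your own. Each camera call takes 0.05 s, during which the arm holds its last target. There are 200 camera calls.

### The job

Stand the red-capped vial upright in the round well of the vial warmer, right down to the bottom, and let go of it. Then turn the warmer's timer knob clockwise until its white pointer is on the middle of the green mark. The knob is stiff and the warmer is light and loose on the table, so lean down on the knob while you turn it: the warmer must not turn or slide (a centimetre at most), but never load it with more than about two and a half kilos; leave the other vials alone.

Things in the scene. Friction and masses are not known exactly. Their poses are not given: they have to be found in the camera images.
- vial_warmer: Loose dry-block vial warmer, about 0.27 kg: white case 100 mm deep (x), 190 mm long (y), aluminium block at its +y end, top 50 mm above the table. Origin under its centre, front faces its own -x. Four rubber feet at x +-34, y -80 and +55 mm, friction about 0.6. Knob axis at x 0, y -50 mm; well axis at x 0, y +50 mm.
- well (a point): Centre of the mouth of the round well in the aluminium block, level with the warmer's top. The well is 27 mm wide, chamfered, 16 mm deep, flat-bottomed.
- red_vial_center (a point): Centre (25.5 mm above the foot) of the RED-capped glass vial, 23 mm in diameter and 51 mm tall, straight-sided up to 35 mm above its foot, narrower above. This is the one to warm. It stands upright on the table among the other two vials; which stands where changes.
- red_vial: The same red-capped vial; origin under the centre of its foot, z along its axis.
- knob_grip (a point): On the knob's axis, 77 mm above the table with the knob pushed in (up to 3 mm higher: play): the height to grip. Turns with the knob: its own -x is the direction of the white pointer. The grip is a black bar 44 mm long (its x), 14 mm thick (its y), from 56 to 86 mm above the table when in, on a grey disc 54 mm across (top at 56 mm).
- timer_knob (a joint): Knob angle relative to the warmer (rad): 0 pointer to the warmer's front (-x), growing clockwise from above, pi/2 pointer to the well (+y); middle of the green mark 1.30; range 0 to 2.6. It stays where left and takes 0.36 N m to turn; unless pressed down with some 6 to 12 N the whole warmer spins with it. It also has 0 to 3 mm of play up and down (2 N of drag); past that, pressing is stiff: 1 mm is 10 to 25 N.
- left_end (a point): Middle of the warmer's +y end, 28 mm above its foot.
- right_end (a point): Middle of the warmer's -y end, 28 mm above its foot.
- blue_vial: Vial of the same size with a BLUE cap, origin under its foot; leave it alone.
- amber_vial: Amber vial of the same size with a grey cap, origin under its foot; leave it alone.
- work_table: The steel work table (fixed); its top is z = 0, its origin lies on the floor.

How it is judged:
By the outcome, as a careful person would: the job done as asked, in the order asked, and still so for the second after the job is handed in, with the robot touching nothing.
It also fails if it takes over 61 s, if anything falls off the work surface, if the arm or the gripper's body presses on something with over 40 N, if the wrist force passes 120 N, or if a joint passes its speed limit or range.

## Working session

There is one attempt and no reset: what is moved stays moved. The work goes in short steps, Python scripts to look and compute and a tool call to move; the robot and the scene stay as the last step left them, time stands still between calls to the robot, and variables do not carry over. Pictures are saved under pics/ and viewed, at most 10 in all, crops included, and the job is handed in when it is done.

Besides the shell and the picture viewer there is one more tool, called as name(argument=value, ...) on one line, values as JSON. drive_tool: Moves the arm, as the interface text tells. Its arguments: {"type":"object","properties":{"increments":{"type":"array","items":{"type":"array"}},"grip_force":{"type":"number"}},"required":["increments"]}

```bash
mkdir -p pics
cat > h.py <<'E'
import numpy as np, cv2
from cell import env
def snap(n,f):
    s=env.snapshot(n); cv2.imwrite(f,s["color"][:,:,::-1]); np.save("cal_"+n+".npy",{k:s[k] for k in s if k!="color"},allow_pickle=True); return s
def ray(n,u,v,z):
    s=np.load("cal_"+n+".npy",allow_pickle=True).item()
    R=cv2.Rodrigues(np.array(s["rvec"],float))[0]; t=np.array(s["tvec"],float)
    c=-R.T@t; d=R.T@np.array([(u-s["cx"])/s["fx"],(v-s["cy"])/s["fy"],1]); return c+d*(z-c[2])/d[2]
def proj(n,P):
    s=np.load("cal_"+n+".npy",allow_pickle=True).item()
    K=np.array([[s["fx"],0,s["cx"]],[0,s["fy"],s["cy"]],[0,0,1.]])
    return cv2.projectPoints(np.array(P,float).reshape(-1,3),np.array(s["rvec"],float),np.array(s["tvec"],float),K,None)[0].reshape(-1,2)
def cam(n):
    s=np.load("cal_"+n+".npy",allow_pickle=True).item(); R=cv2.Rodrigues(np.array(s["rvec"],float))[0]; return -R.T@np.array(s["tvec"],float)
E
python3 - <<'E'
from h import *
a=snap("top","pics/t0.png")["color"];b=snap("scene","pics/s0.png")["color"]
print(cam("top"),cam("scene"));st=env.read_state();print({k:np.round(v,3) for k,v in st.items()})
E
```

```text
[0.11864985 0.06366906 1.46776099] [-0.76732868  0.9529243   0.38278372]
{'time_s': np.float64(0.1), 'joints': array([ 1.067,  0.246,  1.559, -0.   ,  1.339, -0.174]), 'joint_velocities': array([-0.001, -0.002, -0.003, -0.   ,  0.002,  0.   ]), 'joint_efforts': array([ 1.0000e-03, -4.1691e+01, -3.1553e+01,  6.9000e-02,  3.1000e-02,
       -0.0000e+00]), 'tool_pos': array([0.21 , 0.615, 0.205]), 'ee_rot': array([-3.14 , -0.   ,  2.812]), 'ft_force': array([ 0.065,  0.29 , -0.284]), 'moment': array([-0.006, -0.011,  0.055]), 'gripper_force': np.float64(0.0), 'opening': np.float64(1.002)}
```

View pics/t0.png

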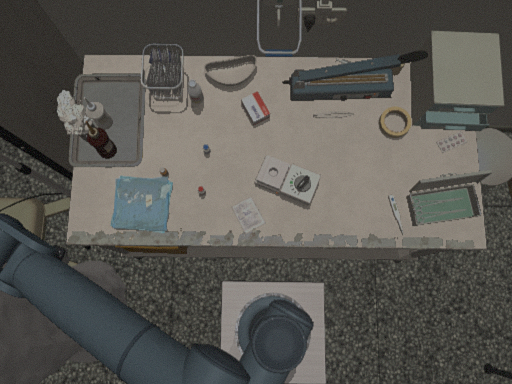

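View pics/s0.png

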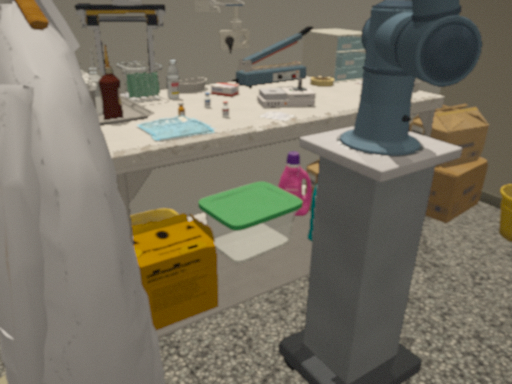

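Top view: red cap is near (201,190), blue (207,150) and amber (164,172). The warmer has its well near (272,171) and its knob near (303,184). I'll enlarge the crop.

Run:
```python
from h import *
a=cv2.imread("pics/t0.png")
c=np.zeros((560,800,3),np.uint8)
w=cv2.resize(a[150:214,250:325],None,fx=7,fy=7,interpolation=cv2.INTER_CUBIC)  # 448x525
v=cv2.resize(a[140:200,155:217],None,fx=4.4,fy=4.4,interpolation=cv2.INTER_CUBIC)
c[:w.shape[0],:w.shape[1]]=w; c[:v.shape[0],526:526+v.shape[1]]=v[:,:274]
cv2.imwrite("pics/t0c.png",c)
```

```text
(no output)
```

View pics/t0c.png

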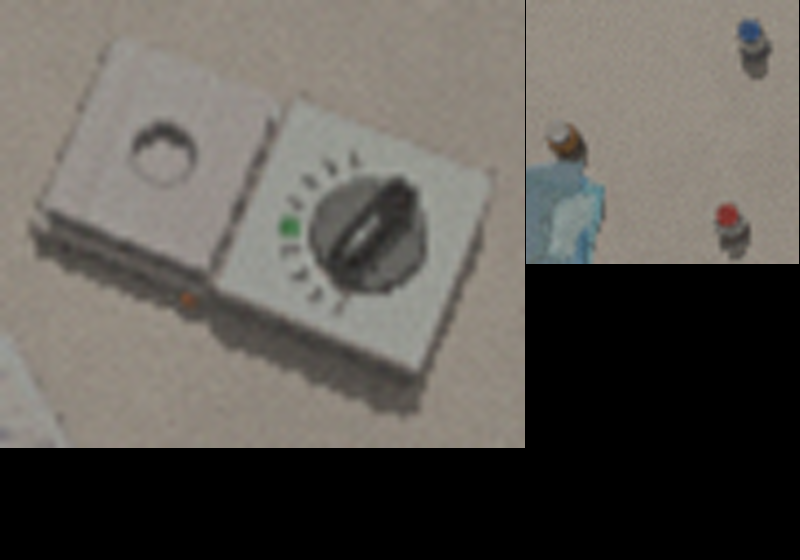

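The crop shows the well at (163,153), and the warmer's top corners at (120,40), (492,178), (420,372) and (40,208). The knob disc is at (368,235), its bar runs (402,188)–(338,272), and the green mark is at (290,226). Red cap is at (728,216), blue at (751,31), amber at (562,135).

Run:
```python
from h import *
W=lambda x,y,z:ray("top",250+(x+.5)/7-.5,150+(y+.5)/7-.5,z)
V=lambda x,y,z:ray("top",155+(x-526+.5)/4.4-.5,140+(y+.5)/4.4-.5,z)
c=[W(x,y,.05) for x,y in [(120,40),(492,178),(420,372),(40,208)]]
for p in c: print(p.round(4))
print("len",[round(float(np.linalg.norm(c[i]-c[(i+1)%4])),3) for i in range(4)],"ctr",np.mean(c,0).round(4))
w=W(163,153,.05);k=W(368,235,.056)
print("well",w.round(4),"knob",k.round(4),np.linalg.norm((w-k)[:2]))
d=w-k;print("yaw of +y axis dir-90:",np.degrees(np.arctan2(d[1],d[0]))-90)
for n in ((c[0]-c[1]),(c[3]-c[2])): print(np.degrees(np.arctan2(n[1],n[0]))-90)
b=W(338,272,.086)-W(402,188,.086);print("bar dir",np.degrees(np.arctan2(b[1],b[0])),np.linalg.norm(b), (W(338,272,.086)+W(402,188,.086))/2)
g=W(290,226,.05)-k;print("green dir",np.degrees(np.arctan2(g[1],g[0])))
for n,p in dict(red=(728,216),blue=(751,31),amber=(562,135)).items(): print(n,V(*p,.050).round(4))
```

```text
[0.5452 0.0229 0.05  ]
[ 0.4823 -0.1461  0.05  ]
[ 0.3923 -0.1123  0.05  ]
[0.4656 0.0585 0.05  ]
len [0.18, 0.096, 0.186, 0.087] ctr [ 0.4713 -0.0442  0.05  ]
well [0.492 0.003 0.05 ] knob [ 0.4536 -0.089   0.056 ] 0.0997251040277592
yaw of +y axis dir-90: -22.68070098208605
-20.416208883435246
-23.216932292789764
bar dir 143.34521490978213 0.04781525447150478 [ 0.44878309 -0.08670232  0.086     ]
green dir 81.5315192851384
red [0.4328 0.2307 0.05  ]
blue [0.5715 0.219  0.05  ]
amber [0.4912 0.3528 0.05  ]
```

```bash
cat >> h.py <<'E'
from scipy.spatial.transform import Rotation as Ro
def to(x,y,z):
    s=env.read_state(); R=Ro.from_euler("xyz",s["ee_rot"]).as_matrix()
    print("tool shift mm",(R.T@(np.array([x,y,z])-s["tool_pos"])*1000).round(1),"yaw",np.degrees(s["ee_rot"]).round(2),"pos",s["tool_pos"].round(4),"F",np.round(s["ft_force"],1),"M",np.round(s["moment"],2),"t",s["time_s"],"op",round(float(s["opening"]),3))
E
python3 -c "
from h import *
to(.4328,.2307,.12)"
```

```text
tool shift mm [-334.9 -290.9   84.9] yaw [-1.7991e+02 -2.0000e-02  1.6110e+02] pos [0.2103 0.6145 0.2045] F [ 0.1  0.3 -0.3] M [-0.01 -0.01  0.06] t 0.1 op 1.002
```

drive_tool(increments=[[[-0.038, -0.033, 0.006], 0, -1], [[-0.038, -0.033, 0.006], 0, -1], [[-0.038, -0.033, 0.006], 0, -1], [[-0.038, -0.033, 0.006], 0, -1], [[-0.038, -0.033, 0.006], 0, -1], [[-0.038, -0.033, 0.006], 0, -1], [[-0.038, -0.033, 0.006], 0, -1], [[-0.038, -0.033, 0.006], 0, -1]], grip_force=15)

```text
time_s: 1.1
tool_pos: [0.413, 0.2652, 0.157]
ee_rot: [-3.141, -0.0, 2.812]
ft_force: [0.9, 0.1, -1.0]
opening: 0.998
gripper_force: 0.0
```

```bash
python3 -c "
from h import *
to(.4328,.2307,.1)
a=snap('top','pics/t1.png')['color'];b=snap('scene','pics/s1.png')['color']
c=np.zeros((420,800,3),np.uint8)
A=cv2.resize(a[140:240,150:250],(400,400),interpolation=2);B=cv2.resize(b[50:150,150:250],(400,400),interpolation=2)
c[:400,:400]=A;c[:400,400:]=B;cv2.imwrite('pics/c1.png',c[:,:,::-1])"
```

```text
tool shift mm [-30.  -26.2  57. ] yaw [-1.7999e+02 -1.0000e-02  1.6111e+02] pos [0.413  0.2652 0.157 ] F [ 0.9  0.1 -1. ] M [ 0.02 -0.08 -0.04] t 1.1 op 0.998
```

View pics/c1.png

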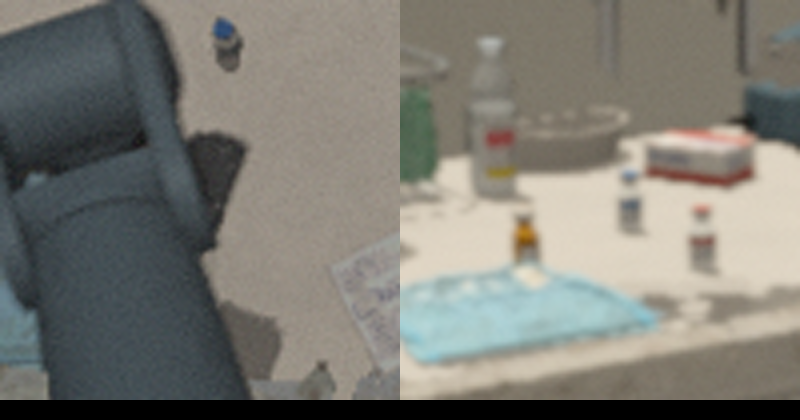

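The top view is now blocked by the arm. The scene crop shows the red cap at (702,211) and its foot at about (702,268). I'll check that against my estimate.

```bash
python3 -c "
from h import *
print('pred crop',[(4*(p-[150,50])+[400,0]).round(0) for p in proj('scene',[[.4328,.2307,.05],[.4328,.2307,0],[.413,.2652,.157]])])
b=cv2.imread('pics/s1.png');cv2.imwrite('pics/s1c.png',cv2.resize(b[0:190,100:360],None,fx=3,fy=3,interpolation=2))
print([((p-[100,0])*3).round(0) for p in proj('scene',[[.413,.2652,.157]])])"
```

```text
pred crop [array([705., 205.]), array([705., 267.]), array([678.,  74.])]
[array([358., 206.])]
```

View pics/s1c.png

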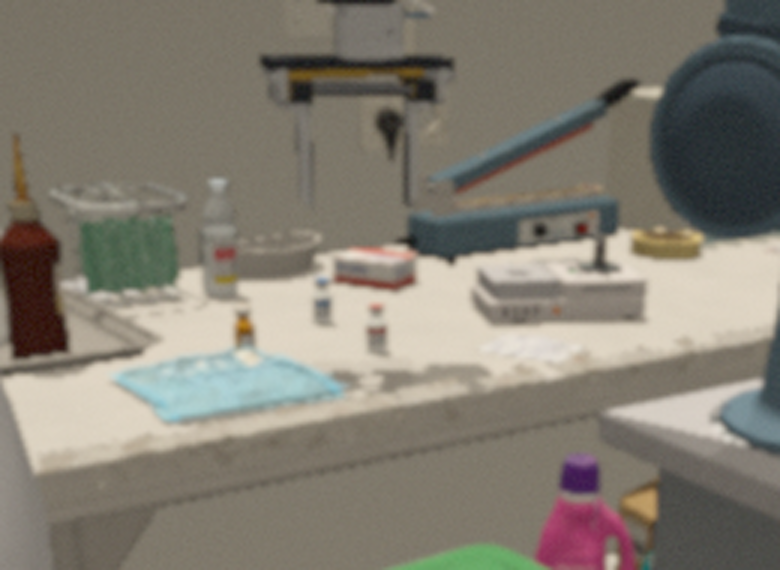

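The fingertips are at (305,206) and (408,206), as predicted, and the vial matches to about 2 mm. I'll move over it and descend to TCP z = 0.020.

drive_tool(increments=[[[-0.015, -0.013, 0.015], 0, -1], [[-0.015, -0.013, 0.02], 0, -1], [[0, 0, 0.022], 0, -1], [[0, 0, 0.025], 0, -1], [[0, 0, 0.025], 0, -1], [[0, 0, 0.02], 0, -1], [[0, 0, 0.01], 0, -1], [[0, 0, 0], 0, -0.2]])

```text
time_s: 2.2
tool_pos: [0.4319, 0.2328, 0.02]
ee_rot: [-3.141, -0.001, 2.812]
ft_force: [-0.4, -0.2, 0.1]
opening: 0.93
gripper_force: 0.0
```

drive_tool(increments=[[[0, 0, 0], 0, 0.2], [[0, 0, 0], 0, 1], [[0, 0, 0], 0, 1], [[0, 0, 0], 0, 1], [[0, 0, 0], 0, 1], [[0, 0, 0], 0, 1], [[0, 0, 0], 0, 1], [[0, 0, 0], 0, 1]])

```text
time_s: 3.2
tool_pos: [0.4326, 0.2324, 0.0204]
ee_rot: [-3.142, -0.0, 2.812]
ft_force: [0.1, -0.6, -0.0]
opening: 0.225
gripper_force: 15.0
```

drive_tool(increments=[[[0, 0, -0.01], 0, 1], [[0, 0, -0.02], 0, 1], [[0, 0, -0.025], 0, 1], [[0, 0, -0.025], 0, 1], [[0, 0, -0.02], 0, 1], [[0, 0, -0.01], 0, 1], [[0, 0, 0], 0, 1], [[0, 0, 0], 0, 1]])

```text
time_s: 4.2
tool_pos: [0.432, 0.2323, 0.1296]
ee_rot: [-3.141, -0.001, 2.812]
ft_force: [0.6, 0.4, -0.7]
opening: 0.226
gripper_force: 15.0
```

```bash
python3 -c "
from h import *
to(.491,.0027,.13)
b=snap('scene','pics/s2.png')['color']
cv2.imwrite('pics/s2c.png',cv2.resize(b[40:130,180:310],None,fx=6,fy=6,interpolation=2)[:,:,::-1])
x=env.read_state()['tool_pos']
print([((p-[180,40])*6).round(0) for p in proj('scene',[x,x-[0,0,.019],x+[0,0,.031]])])"
```

```text
tool shift mm [-130.2 -198.1   -0.4] yaw [-1.7995e+02 -8.0000e-02  1.6110e+02] pos [0.432  0.2323 0.1296] F [ 0.6  0.4 -0.7] M [ 0.05  0.01 -0.  ] t 4.2 op 0.226
[array([275., 215.]), array([275., 253.]), array([274., 154.])]
```

View pics/s2c.png

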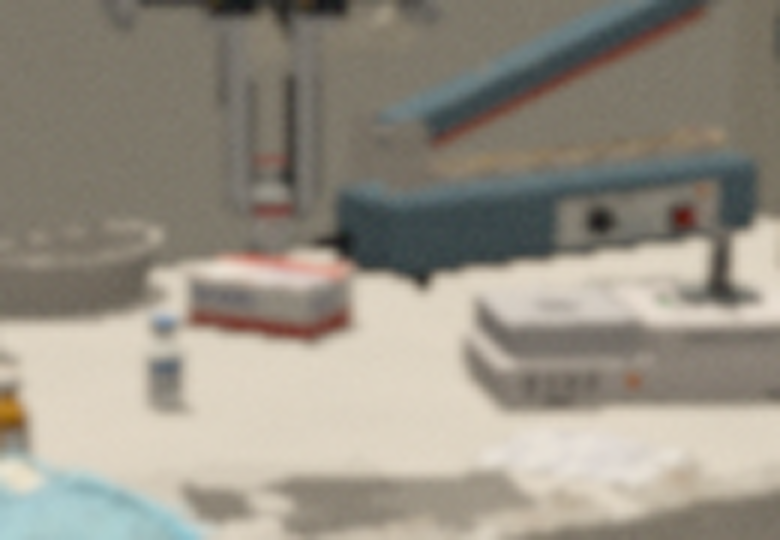

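The vial hangs upright in the fingers, with the red cap at (270,160) and its foot near (272,250). Next, the well.

drive_tool(increments=[[[-0.015, -0.023, 0], 0, 1], [[-0.023, -0.035, 0], 0, 1], [[-0.023, -0.035, 0], 0, 1], [[-0.023, -0.035, 0], 0, 1], [[-0.023, -0.035, 0], 0, 1], [[-0.015, -0.023, 0], 0, 1], [[-0.008, -0.012, 0], 0, 1], [[0, 0, 0], 0, 1]])

```text
time_s: 5.25
tool_pos: [0.4913, 0.0028, 0.13]
ee_rot: [3.141, -0.001, 2.811]
ft_force: [0.0, -0.6, -0.5]
opening: 0.227
gripper_force: 15.0
```

```bash
python3 -c "
from h import *
to(.491,.0027,.075)
a=snap('top','pics/t3.png')['color'];b=snap('scene','pics/s3.png')['color']
c=np.zeros((500,800,3),np.uint8)
c[:400,:400]=cv2.resize(a[130:230,230:330],(400,400),interpolation=2);c[:480,400:]=cv2.resize(b[50:130,230:297],(400,480),interpolation=2);cv2.imwrite('pics/c3.png',c[:,:,::-1])"
```

```text
tool shift mm [ 0.1 -0.2 55. ] yaw [ 1.7999e+02 -6.0000e-02  1.6104e+02] pos [0.4913 0.0028 0.13  ] F [ 0.  -0.6 -0.5] M [ 0.01  0.02 -0.01] t 5.25 op 0.227
```

View pics/c3.png

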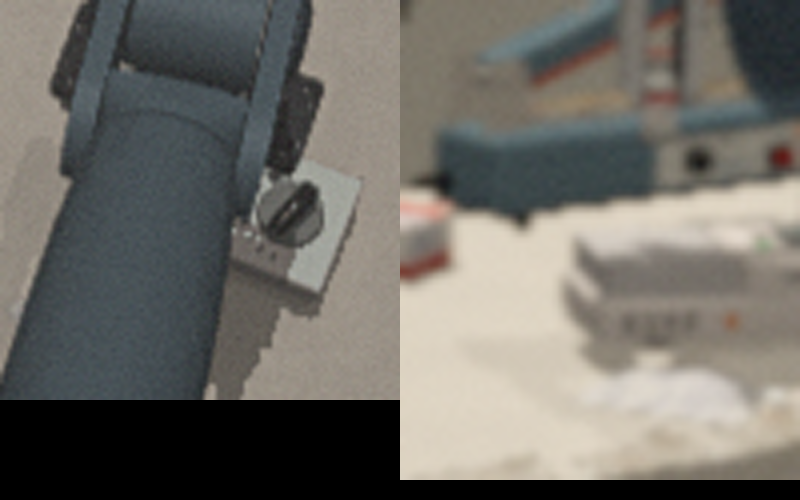

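The vial hangs above the block: cap at (658,55), red band at (658,100) and foot near (655,145). The warmer hasn't moved. I'll descend to just into the chamfer.

drive_tool(increments=[[[0, 0, 0.015], 0, 1], [[0, 0, 0.02], 0, 1], [[0, 0, 0.015], 0, 1], [[0, 0, 0.008], 0, 1], [[0, 0, 0.002], 0, 1], [[0, 0, 0.002], 0, 1], [[0, 0, 0.002], 0, 1], [[0, 0, 0], 0, 1]])

```text
time_s: 6.35
tool_pos: [0.4916, 0.003, 0.0666]
ee_rot: [3.142, 0.0, 2.812]
ft_force: [-1.0, -0.0, -0.4]
opening: 0.227
gripper_force: 15.0
```

drive_tool(increments=[[[0, 0, 0.002], 0, 1], [[0, 0, 0.002], 0, 1], [[0, 0, 0.002], 0, 1], [[0, 0, 0.002], 0, 1], [[0, 0, 0.002], 0, 1], [[0, 0, 0.001], 0, 1], [[0, 0, 0.001], 0, 1], [[0, 0, 0], 0, 1]])

```text
time_s: 7.35
tool_pos: [0.4915, 0.003, 0.0545]
ee_rot: [3.142, 0.0, 2.812]
ft_force: [0.0, 0.4, -0.4]
opening: 0.226
gripper_force: 15.0
```

drive_tool(increments=[[[0, 0, 0], 0, 0.4], [[0, 0, 0], 0, 0.2], [[0, 0, 0], 0, 0], [[0, 0, 0], 0, 0], [[0, 0, -0.01], 0, 0], [[0, 0, -0.025], 0, 0], [[0, 0, -0.03], 0, 0], [[0, 0, -0.025], 0, 0]])

```text
time_s: 8.35
tool_pos: [0.4919, 0.0029, 0.1464]
ee_rot: [3.141, 0.002, 2.812]
ft_force: [1.2, 0.5, -0.4]
opening: 0.499
gripper_force: 0.0
```

```bash
python3 -c "
from h import *
to(.4532,-.0898,.145)
b=snap('scene','pics/s4.png')['color']
print([((p-[225,40])*8).round(0) for p in proj('scene',[[.491,.0027,.085],[.491,.0027,.05],[.4532,-.0898,.086]])])
cv2.imwrite('pics/s4c.png',cv2.resize(b[40:112,225:322],None,fx=8,fy=8,interpolation=2)[:,:,::-1])"
```

```text
tool shift mm [   6.5 -100.3    1.4] yaw [1.7999e+02 9.0000e-02 1.6110e+02] pos [0.4919 0.0029 0.1464] F [ 1.2  0.5 -0.4] M [ 0.03 -0.04  0.01] t 8.35 op 0.499
[array([388., 322.]), array([385., 403.]), array([608., 314.])]
```

View pics/s4c.png

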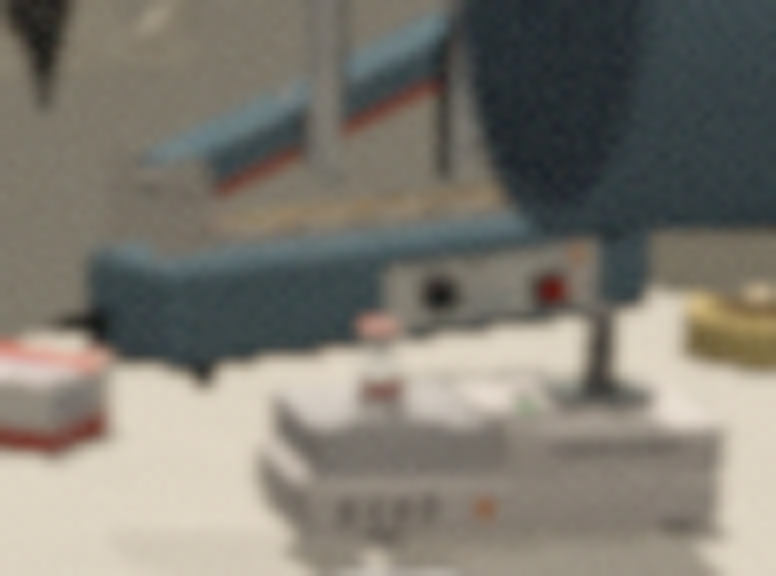

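The vial is seated: its cap top is at (378,318), and 322 is expected when it stands on the well bottom. Next I'll refine the bar angle by fitting a projected box to the first picture.

Run:
```python
from h import *
from scipy.optimize import differential_evolution
g=cv2.cvtColor(cv2.imread("pics/t0.png"),cv2.COLOR_BGR2GRAY); S=8
x0,y0=288,170;G=cv2.resize(g[y0:y0+30,x0:x0+32],None,fx=S,fy=S,interpolation=2).astype(float)
def hull(p):
    x,y,a,h=p;a=np.radians(a);u=np.array([np.cos(a),np.sin(a)]);v=np.array([-u[1],u[0]])
    P=[[*(np.array([x,y])+i*.022*u+j*.007*v),z] for i in(-1,1) for j in(-1,1) for z in(.056+h,.086+h)]
    q=(proj("top",P)-[x0,y0]+.5)*S-.5
    return cv2.convexHull(q.astype(np.float32)).round().astype(np.int32)
k=cv2.getStructuringElement(cv2.MORPH_ELLIPSE,(25,25))
def f(p):
    m=np.zeros(G.shape,np.uint8);cv2.fillConvexPoly(m,hull(p),1);r=cv2.dilate(m,k)-m
    return G[m>0].mean()-G[r>0].mean()
r=differential_evolution(f,[(.443,.463),(-.1,-.08),(120,165),(0,.003)],seed=1,maxiter=40,popsize=12,polish=False)
print(r.x.round(4),r.fun)
for a in range(134,156,3): 
    print(a,round(f([r.x[0],r.x[1],a,r.x[3]]),2))
big=cv2.cvtColor(cv2.resize(G,None,fx=2.3,fy=2.3,interpolation=2).clip(0,255).astype(np.uint8),cv2.COLOR_GRAY2BGR)
o=big.copy();cv2.polylines(o,[(hull(r.x)*2.3).astype(np.int32)],True,(0,0,255),1)
o=cv2.resize(o,None,fx=.67,fy=.67);big=cv2.resize(big,None,fx=.67,fy=.67)
cv2.imwrite("pics/k.png",np.hstack([cv2.convertScaleAbs(big,alpha=1.5),cv2.convertScaleAbs(o,alpha=1.5)]));print(big.shape)
to(.4536,-.0895,.145)
```

```text
[ 4.486000e-01 -9.320000e-02  1.534371e+02  2.000000e-03] -35.70982244427438
134 -23.89
137 -24.86
140 -27.51
143 -30.36
146 -32.34
149 -34.31
152 -35.48
155 -35.41
(370, 395, 3)
tool shift mm [   8.5 -100.2    4.7] yaw [179.96   0.43 161.11] pos [0.494  0.0025 0.1499] F [1.6 0.7 2.8] M [ 0.05 -0.04  0.03] t 8.4 op 0.499
```

View pics/k.png

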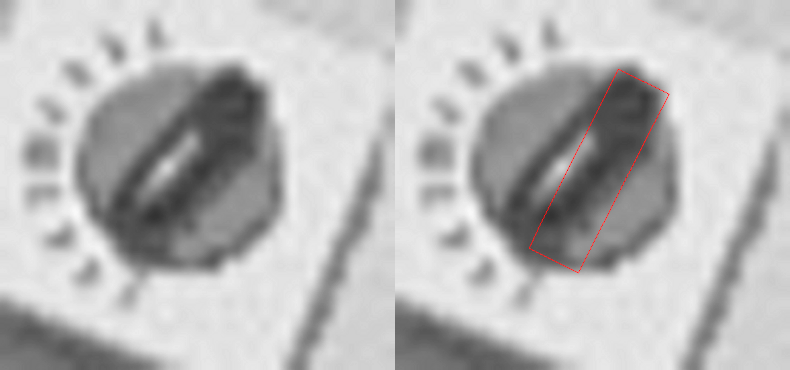

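The bar's left edge runs (118,190)–(215,80) and the pointer (150,190)–(200,125), which puts the bar at about 141°. The box fit is biased by the shadow, so I won't use it. I'll move over the knob and turn to about 141°. Then I'll grip lightly and check the alignment by the opening.

drive_tool(increments=[[[0.001, -0.015, 0], 0, 0], [[0.002, -0.025, 0], 0, 0], [[0.002, -0.025, 0], 0, 0], [[0.002, -0.02, 0], 0, 0], [[0.001, -0.015, 0], 0, 0], [[0, 0, 0], 7, 0], [[0, 0, 0], 7, 0], [[0, 0, 0], 6, 0]])

```text
time_s: 9.4
tool_pos: [0.4508, -0.0892, 0.1436]
ee_rot: [-3.141, -0.002, 2.459]
ft_force: [0.0, 0.4, -0.1]
opening: 0.502
gripper_force: 0.0
```

```bash
python3 -c "
from h import *
to(.4536,-.0895,.066)"
```

```text
tool shift mm [-2.5  1.6 77.5] yaw [-1.7998e+02 -9.0000e-02  1.4089e+02] pos [ 0.4508 -0.0892  0.1436] F [ 0.   0.4 -0.1] M [-0.08 -0.02  0.05] t 9.4 op 0.502
```

drive_tool(increments=[[[-0.0025, 0.0015, 0.01], 0, 0], [[0, 0, 0.02], 0, 0], [[0, 0, 0.02], 0, 0], [[0, 0, 0.02], 0, 0], [[0, 0, 0.008], 0, 0], [[0, 0, 0], 0, 0.4], [[0, 0, 0], 0, 0.8], [[0, 0, 0], 0, 0.8]], grip_force=4)

```text
time_s: 10.4
tool_pos: [0.455, -0.0897, 0.0672]
ee_rot: [3.141, 0.002, 2.463]
ft_force: [-1.3, -0.1, 0.2]
opening: 0.215
gripper_force: 0.0
```

drive_tool(increments=[[[0, 0, 0], 0, 1], [[0, 0, 0], 0, 1], [[0, 0, 0], 0, 1], [[0, 0, 0], 0, 1], [[0, 0, 0], 0, 1], [[0, 0, 0], 0, 1], [[0, 0, 0], 0, 1], [[0, 0, 0], 0, 1]])

```text
time_s: 11.4
tool_pos: [0.4546, -0.0895, 0.0666]
ee_rot: [3.141, 0.001, 2.463]
ft_force: [1.3, -1.0, 1.0]
opening: 0.154
gripper_force: 4.0
```

```bash
python3 -c "
from h import *
to(.4536,-.0895,.066)
print(env.read_state()['gripper_force'],env.read_state()['opening']*94)"
```

```text
tool shift mm [ 0.8 -0.6  0.6] yaw [1.7999e+02 3.0000e-02 1.4110e+02] pos [ 0.4546 -0.0895  0.0666] F [ 1.3 -1.   1. ] M [-0.45 -0.23 -0.09] t 11.4 op 0.154
3.974035531282425 14.505047777205991
```

drive_tool(increments=[[[0, 0, 0], 2, 1], [[0, 0, 0], 0, 1], [[0, 0, 0], 0, 1], [[0, 0, 0], 0, 1], [[0, 0, 0], 0, 1], [[0, 0, 0], 0, 1], [[0, 0, 0], 0, 1], [[0, 0, 0], 0, 1]])

```text
time_s: 12.4
tool_pos: [0.4544, -0.0893, 0.0665]
ee_rot: [3.141, -0.0, 2.428]
ft_force: [1.0, -0.9, 0.3]
opening: 0.151
gripper_force: 4.0
```

```bash
python3 -c "
from h import *
to(.4536,-.0895,.066)
print(env.read_state()['opening']*94)"
```

```text
tool shift mm [ 0.5 -0.7  0.5] yaw [179.99  -0.   139.1 ] pos [ 0.4544 -0.0893  0.0665] F [ 1.  -0.9  0.3] M [-0.25 -0.26 -0.02] t 12.4 op 0.151
14.228756160918005
```

drive_tool(increments=[[[0, 0, 0], -4, 1], [[0, 0, 0], 0, 1], [[0, 0, 0], 0, 1], [[0, 0, 0], 0, 1], [[0, 0, 0], 0, 1], [[0, 0, 0], 0, 1], [[0, 0, 0], 0, 1], [[0, 0, 0], 0, 1]])

```text
time_s: 13.4
tool_pos: [0.4542, -0.0892, 0.0663]
ee_rot: [3.142, -0.001, 2.498]
ft_force: [-1.2, 2.4, 0.8]
opening: 0.158
gripper_force: 4.1
```

```bash
python3 -c "
from h import *
to(.4536,-.0895,.066)
print(env.read_state()['opening']*94)"
```

```text
tool shift mm [ 0.3 -0.6  0.3] yaw [ 1.800e+02 -4.000e-02  1.431e+02] pos [ 0.4542 -0.0892  0.0663] F [-1.2  2.4  0.8] M [ 0.29  0.07 -0.07] t 13.4 op 0.158
14.896439815113439
```

drive_tool(increments=[[[0, 0, 0], 6, 1], [[0, 0, 0], 0, 1], [[0, 0, 0], 0, 1], [[0, 0, 0], 0, 1], [[0, 0, 0], 0, 1], [[0, 0, 0], 0, 1], [[0, 0, 0], 0, 1], [[0, 0, 0], 0, 1]])

```text
time_s: 14.4
tool_pos: [0.4542, -0.0894, 0.0663]
ee_rot: [-3.141, -0.0, 2.393]
ft_force: [-1.5, 0.8, -0.9]
opening: 0.152
gripper_force: 4.0
```

```bash
python3 -c "
from h import *
to(.4536,-.0895,.066)
print(env.read_state()['opening']*94)"
```

```text
tool shift mm [ 0.4 -0.5  0.3] yaw [-1.7998e+02 -1.0000e-02  1.3711e+02] pos [ 0.4542 -0.0894  0.0663] F [-1.5  0.8 -0.9] M [0.13 0.08 0.06] t 14.4 op 0.152
14.30100896724838
```

drive_tool(increments=[[[0, 0, 0], 2, 1], [[0, 0, 0], 0, 1], [[0, 0, 0], 0, 1], [[0, 0, 0], 0, 1], [[0, 0, 0], 0, 1], [[0, 0, 0], 0, 1], [[0, 0, 0], 0, 1], [[0, 0, 0], 0, 1]])

```text
time_s: 15.4
tool_pos: [0.4544, -0.0894, 0.0665]
ee_rot: [-3.142, 0.0, 2.358]
ft_force: [-0.2, -0.5, -1.5]
opening: 0.147
gripper_force: 4.0
```

```bash
python3 -c "
from h import *
to(.4536,-.0895,.066)
print(env.read_state()['opening']*94)"
```

```text
tool shift mm [ 0.5 -0.6  0.5] yaw [-180.     0.   135.1] pos [ 0.4544 -0.0894  0.0665] F [-0.2 -0.5 -1.5] M [-0.07  0.14  0.01] t 15.4 op 0.147
13.820775976472726
```

```bash
cat >> h.py <<'E'
def avg(n=6):
    o=[];F=[];M=[]
    for i in range(n):
        im=env.snapshot("scene")["color"];s=env.read_state();o.append(s["opening"]*94);F.append(s["ft_force"]);M.append(s["moment"])
    print("op",np.mean(o).round(3),"+-",np.std(o).round(3),"F",np.mean(F,0).round(2),"M",np.mean(M,0).round(3),"yaw",np.degrees(s["ee_rot"][2]).round(2),"pos",s["tool_pos"].round(4),"t",s["time_s"])
    a=cv2.imread("pics/s4.png",0)[82:110,258:318].astype(np.float32);b=cv2.cvtColor(im,cv2.COLOR_RGB2GRAY)[82:110,258:318].astype(np.float32)
    print("warmer px shift",cv2.phaseCorrelate(a[10:],b[10:],cv2.createHanningWindow((60,18),cv2.CV_32F)))
E
python3 -c "
from h import *
avg()"
```

```text
op 14.261 +- 0.175 F [-0.78 -0.41 -1.88] M [-0.117  0.123  0.019] yaw 135.11 pos [ 0.4544 -0.0894  0.0665] t 15.7
warmer px shift ((0.0336541878598986, -0.12194458216101012), 0.9228337133372272)
```

drive_tool(increments=[[[0, 0, 0], -4, 1], [[0, 0, 0], 0, 1], [[0, 0, 0], 0, 1], [[0, 0, 0], 0, 1], [[0, 0, 0], 0, 1], [[0, 0, 0], 0, 1], [[0, 0, 0], 0, 1], [[0, 0, 0], 0, 1]])

```text
time_s: 16.7
tool_pos: [0.4544, -0.0894, 0.0664]
ee_rot: [3.142, -0.0, 2.428]
ft_force: [-1.1, -0.0, -2.5]
opening: 0.147
gripper_force: 4.0
```

```bash
python3 -c "
from h import *
avg()"
```

```text
op 13.964 +- 0.151 F [-0.06  0.26 -1.92] M [0.07  0.062 0.046] yaw 139.1 pos [ 0.4544 -0.0894  0.0664] t 17.0
warmer px shift ((0.23164494818746917, -0.05082105381265656), 0.9710308110272443)
```

drive_tool(increments=[[[0, 0, 0], 0, 1], [[0, 0, 0], 0, 1], [[0, 0, 0], 0, 1], [[0, 0, 0.001], 0, 1], [[0, 0, 0], 0, 1], [[0, 0, 0.001], 0, 1], [[0, 0, 0], 0, 1], [[0, 0, 0], 0, 1]], grip_force=58)

```text
time_s: 18.0
tool_pos: [0.4546, -0.0896, 0.0662]
ee_rot: [-3.141, -0.001, 2.428]
ft_force: [-6.0, 2.0, 13.4]
opening: 0.144
gripper_force: 58.0
```

```bash
python3 -c "
from h import *
avg(4)"
```

```text
op 13.339 +- 0.067 F [-6.35  2.53 11.91] M [0.481 1.332 0.016] yaw 139.12 pos [ 0.4546 -0.0896  0.0661] t 18.2
warmer px shift ((0.08828640330133197, -0.036065406746701), 0.9340585545257286)
```

drive_tool(increments=[[[0.0006, -0.0002, 0], 0, 1], [[0, 0, 0.0003], 0, 1], [[0, 0, 0], 0, 1], [[0, 0, 0], 0, 1], [[0, 0, 0], 0, 1], [[0, 0, 0], 0, 1], [[0, 0, 0], 0, 1], [[0, 0, 0], 0, 1]])

```text
time_s: 19.2
tool_pos: [0.4546, -0.0896, 0.0662]
ee_rot: [-3.141, 0.001, 2.428]
ft_force: [-5.4, 2.1, 12.6]
opening: 0.143
gripper_force: 58.0
```

```bash
python3 -c "
from h import *
avg(4)"
```

```text
op 13.492 +- 0.149 F [-5.23  1.56 12.44] M [0.42  1.11  0.059] yaw 139.12 pos [ 0.4546 -0.0896  0.0662] t 19.4
warmer px shift ((0.09535826106961309, 0.10594625744998787), 0.943908914813289)
```

drive_tool(increments=[[[0.001, 0, 0], 0, 1], [[0.001, 0, 0], 0, 1], [[0, 0, 0.0003], 0, 1], [[0, 0, 0], 2, 1], [[0, 0, 0], 3, 1], [[0, 0, 0], 3, 1], [[0, 0, 0], 0, 1], [[0, 0, 0], 0, 1]])

```text
time_s: 20.4
tool_pos: [0.4545, -0.0894, 0.0662]
ee_rot: [3.141, 0.005, 2.289]
ft_force: [-2.2, -1.4, 8.2]
opening: 0.146
gripper_force: 58.1
```

```bash
python3 -c "
from h import *
avg(4)"
```

```text
op 13.386 +- 0.214 F [-0.87 -1.09  8.14] M [-0.247  0.318  0.284] yaw 131.17 pos [ 0.4545 -0.0894  0.0662] t 20.6
warmer px shift ((0.27566463525098683, 0.05000619121147665), 0.9177222881052229)
```

drive_tool(increments=[[[0, 0, 0.0006], 0, 1], [[0, 0, 0.0004], 0, 1], [[0, 0, 0], 0, 1], [[0, 0, 0], 3, 1], [[0, 0, 0], 3, 1], [[0, 0, 0], 3, 1], [[0, 0, 0], 0, 1], [[0, 0, 0], 0, 1]])

```text
time_s: 21.6
tool_pos: [0.4546, -0.0894, 0.0661]
ee_rot: [3.14, 0.005, 2.132]
ft_force: [-3.9, 0.8, 14.8]
opening: 0.142
gripper_force: 58.1
```

```bash
python3 -c "
from h import *
avg(4)"
```

```text
op 13.517 +- 0.144 F [-3.95 -0.31 15.32] M [-0.035  0.92   0.269] yaw 122.18 pos [ 0.4546 -0.0894  0.0661] t 21.8
warmer px shift ((0.18083396047333977, 0.010728210117678216), 0.815749650089829)
```

drive_tool(increments=[[[0, 0, 0], 3, 1], [[0, 0, 0], 3, 1], [[0, 0, 0], 3, 1], [[0, 0, 0], 3, 1], [[0, 0, 0], 3, 1], [[0, 0, 0], 0, 1], [[0, 0, 0], 0, 1], [[0, 0, 0], 0, 1]])

```text
time_s: 22.8
tool_pos: [0.4547, -0.0894, 0.0661]
ee_rot: [3.139, 0.004, 1.871]
ft_force: [-3.2, -0.2, 15.1]
opening: 0.144
gripper_force: 58.1
```

```bash
python3 -c "
from h import *
avg(4)"
```

```text
op 13.45 +- 0.228 F [-4.01  0.34 14.89] M [0.042 0.869 0.282] yaw 107.18 pos [ 0.4547 -0.0894  0.0661] t 23.0
warmer px shift ((0.21008369631614343, -0.16549833856198504), 0.9061671053921735)
```

drive_tool(increments=[[[0, 0, 0], 4, 1], [[0, 0, 0], 4, 1], [[0, 0, 0], 4, 1], [[0, 0, 0], 4, 1], [[0, 0, 0], 4, 1], [[0, 0, 0], 3, 1], [[0, 0, 0], 0, 1], [[0, 0, 0], 0, 1]])

```text
time_s: 24.0
tool_pos: [0.4548, -0.0894, 0.0661]
ee_rot: [3.137, 0.003, 1.469]
ft_force: [-2.9, 0.3, 14.5]
opening: 0.144
gripper_force: 58.1
```

```bash
python3 -c "
from h import *
avg(4)"
```

```text
op 13.285 +- 0.077 F [-3.38  0.24 14.7 ] M [0.031 0.78  0.257] yaw 84.17 pos [ 0.4548 -0.0894  0.0661] t 24.2
warmer px shift ((0.14096254951535414, -0.07159566101895898), 0.8917217404754073)
```

drive_tool(increments=[[[0, 0, -0.001], 0, 1], [[0, 0, 0], 0, 0.5], [[0, 0, 0], 0, 0.2], [[0, 0, 0], 0, 0], [[0, 0, 0], 0, 0], [[0, 0, -0.02], 0, 0], [[0, 0, -0.04], 0, 0], [[0, 0, -0.04], 0, 0]])

```text
time_s: 25.2
tool_pos: [0.4519, -0.0877, 0.1646]
ee_rot: [-3.141, -0.0, 1.468]
ft_force: [0.9, -0.4, -0.3]
opening: 0.501
gripper_force: 0.0
```

drive_tool(increments=[[[0, -0.03, -0.02], 0, 0], [[0, -0.05, 0], 0, 0], [[0, -0.05, 0], 0, 0], [[0, -0.05, 0], 0, 0], [[0.04, -0.04, 0], 0, 0], [[0.05, -0.01, 0], 0, 0], [[0.05, 0, 0], 0, 0], [[0.05, 0, 0], 0, 0]])

```text
time_s: 26.2
tool_pos: [0.2502, 0.1265, 0.1836]
ee_rot: [-3.139, 0.0, 1.468]
ft_force: [-0.1, -0.4, -0.0]
opening: 0.496
gripper_force: 0.0
```

```bash
python3 -c "
from h import *
to(.4536,-.0895,.066)
a=snap('top','pics/t5.png')['color']
print(cv2.absdiff(cv2.imread('pics/t0.png'),a[:,:,::-1].copy())[195:212,250:325].mean(), a[150:212,250:325].mean())"
```

```text
tool shift mm [-193.9  224.9  117. ] yaw [-1.7982e+02  2.0000e-02  8.4090e+01] pos [0.2502 0.1265 0.1836] F [-0.1 -0.4 -0. ] M [-0.09  0.07 -0.05] t 26.2 op 0.496
4.041307189542484 131.73555555555555
```

```bash
python3 -c "
from h import *
a=cv2.imread('pics/t5.png');b=cv2.imread('pics/t0.png')
w=cv2.resize(a[150:214,250:325],None,fx=8,fy=8,interpolation=2)
c=np.zeros((600,800,3),np.uint8);c[:512,:600]=w
c[:192,600:792]=cv2.resize(a[166:206,285:325],(192,192));c[200:392,600:792]=cv2.resize(b[166:206,285:325],(192,192))
cv2.imwrite('pics/t5c.png',c)"
```

```text
(no output)
```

View pics/t5c.png

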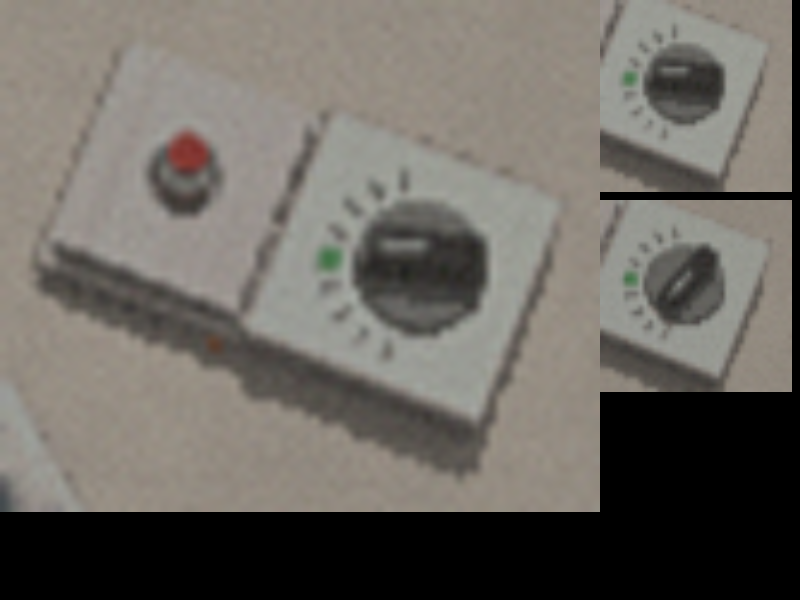

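The vial is in the well (cap at (187,152)) and the warmer hasn't moved. The pointer runs (375,242)–(425,242) and the green mark is at (330,260). I'll measure the pointer and green directions numerically.

Run:
```python
from h import *
def up(f):
    a=cv2.imread(f)[166:206,285:325]; return cv2.resize(a,None,fx=8,fy=8,interpolation=2).astype(float)
def W(x,y,z): return ray("top",285+(x+.5)/8-.5,166+(y+.5)/8-.5,z)[:2]
dg=lambda v:np.degrees(np.arctan2(v[1],v[0])).round(2)
for f in("pics/t0.png","pics/t5.png"):
    I=up(f);g=I.mean(2);B,G,R=I[...,0],I[...,1],I[...,2]
    wt=np.clip(G-np.maximum(R,B)-20,0,None);wt[:, :0]=0
    yy,xx=np.mgrid[:g.shape[0],:g.shape[1]]
    gx,gy=(wt*xx).sum()/wt.sum(),(wt*yy).sum()/wt.sum(); gp=W(gx,gy,.05)
    # disc: non-bright pixels near it
    m=(g<125)&(np.hypot(xx-140,yy-140)<100); m=cv2.morphologyEx(m.astype(np.uint8),cv2.MORPH_OPEN,np.ones((21,21)))
    n,l,s,c=cv2.connectedComponentsWithStats(m);i=1+s[1:,4].argmax()
    cn=max(cv2.findContours((l==i).astype(np.uint8),0,1)[0],key=cv2.contourArea)
    e=cv2.fitEllipse(cn);k=W(*e[0],.056)
    # bar dark region & pointer bright blob inside disc centre
    cx,cy=e[0];near=np.hypot(xx-cx,yy-cy)
    p=np.clip(g-110,0,None)*(near<45)*(near>=0)
    d=((g<75)&(near<75)).astype(np.uint8)
    print(f,"green",gp.round(4),"disc",k.round(4),"diam px",np.round(e[1],1),"green dir",dg(gp-k),"vs K",dg(gp-np.array([.4540,-.0897])))
    for lo in(70,80,90,100):
        q=((g>lo)&(near<40)).astype(np.uint8);n,l,s,c=cv2.connectedComponentsWithStats(q)
        for j in range(1,n):
            if 60<s[j,4]<2500:
                Y,X=np.nonzero(l==j);P=np.array([W(x,y,.086) for x,y in zip(X,Y)]);C=P.mean(0)
                w,v=np.linalg.eigh(np.cov(P.T));a=v[:,1];print(" thr",lo,"n",s[j,4],"px ctr",c[j].round(0),"world",C.round(4),"axis",dg(a)%180,"len",np.sqrt(12*w).round(4))
```

```text
pics/t0.png green [ 0.4583 -0.0544] disc [ 0.4534 -0.0896] diam px [136.2 142.8] green dir 81.99 vs K 83.04
 thr 70 n 648 px ctr [119. 120.] world [ 0.4543 -0.0774] axis 139.18 len [0.0053 0.0198]
 thr 70 n 826 px ctr [134. 139.] world [ 0.447  -0.0833] axis 139.84 len [0.0058 0.0211]
 thr 70 n 547 px ctr [166. 162.] world [ 0.4382 -0.0956] axis 139.47 len [0.0048 0.0173]
 thr 80 n 524 px ctr [118. 120.] world [ 0.4546 -0.0771] axis 139.09 len [0.0046 0.0186]
 thr 80 n 609 px ctr [135. 138.] world [ 0.4474 -0.0835] axis 139.64 len [0.0048 0.0187]
 thr 80 n 385 px ctr [167. 163.] world [ 0.4376 -0.0959] axis 138.86 len [0.0038 0.0162]
 thr 90 n 393 px ctr [117. 119.] world [ 0.4551 -0.0768] axis 138.41 len [0.0038 0.0174]
 thr 90 n 443 px ctr [135. 138.] world [ 0.4477 -0.0837] axis 139.22 len [0.0041 0.0165]
 thr 90 n 242 px ctr [168. 165.] world [ 0.437  -0.0963] axis 138.2 len [0.0028 0.0146]
 thr 100 n 298 px ctr [135. 138.] world [ 0.4476 -0.0836] axis 138.44 len [0.0032 0.0146]
pics/t5.png green [ 0.4587 -0.0539] disc [ 0.4536 -0.089 ] diam px [134.6 137.6] green dir 81.75 vs K 82.46
 thr 70 n 668 px ctr [128. 118.] world [ 0.4554 -0.0809] axis 97.44 len [0.0064 0.0154]
 thr 70 n 418 px ctr [134. 173.] world [ 0.4336 -0.083 ] axis 78.63 len [0.0043 0.0175]
 thr 80 n 514 px ctr [127. 117.] world [ 0.4556 -0.0806] axis 95.6 len [0.0053 0.0147]
 thr 80 n 251 px ctr [133. 175.] world [ 0.433  -0.0828] axis 78.49 len [0.0034 0.0165]
 thr 90 n 402 px ctr [126. 117.] world [ 0.4557 -0.0803] axis 94.57 len [0.0043 0.0141]
 thr 90 n 61 px ctr [123. 174.] world [ 0.4333 -0.0788] axis 58.19 len [0.0019 0.0054]
 thr 100 n 289 px ctr [125. 117.] world [ 0.4558 -0.08  ] axis 92.69 len [0.0033 0.0133]
```

Run:
```python
from h import *
from scipy.optimize import minimize
A=np.mean([env.snapshot("top")["color"].astype(float) for _ in range(16)],0)
np.save("avg5.npy",A)
def W(u,v,z): return ray("top",u,v,z)[:2]
dg=lambda v:np.degrees(np.arctan2(v[1],v[0]))
g=A.mean(2); u0,v0=298,176
print(g[v0:v0+16,u0-6:u0+16].astype(int))
gr=np.clip(A[...,1]-np.maximum(A[...,0],A[...,2])-12,0,None)[150:214,250:325]
yy,xx=np.mgrid[150:214,250:325];c=((gr*xx).sum()/gr.sum(),(gr*yy).sum()/gr.sum());p=W(*c,.05)
print("green",c,p,dg(p-[.4540,-.0897]))
# vial position from cap, well check
r=np.clip(A[...,0]-np.maximum(A[...,1],A[...,2])-30,0,None)[150:190,255:290];Y,X=np.mgrid[150:190,255:290]
print("cap",W((r*X).sum()/r.sum(),(r*Y).sum()/r.sum(),.083))
```

```text
[[155 139 112 134 152 121 107 104  98  95  97  96  99 108 115 130 152 155
  153 153 152 152]
 [152 155 144 147 120 101  93 100  98  97  99  97  96 100  97 102 130 153
  155 154 153 152]
 [129 153 158 137  88  71  68  69  73  74  84  86  86  97  99  95 101 132
  154 155 153 152]
 [107 133 153 105  72  68  71  59  59  61  65  61  58  66  68  69  67  83
  127 153 154 152]
 [138 150 138  99  63  85 114 115 114 117 116  78  53  52  50  51  50  49
   88 151 154 153]
 [118 152 105  90  55  65  80  82  82  83  83  63  52  52  52  51  50  46
   71 151 155 152]
 [114 153  85  71  48  44  48  48  48  48  49  50  50  54  51  53  52  49
   72 150 156 153]
 [131 157  83  57  44  42  44  43  42  43  43  45  47  46  47  48  46  44
   73 153 156 154]
 [151 158  82  56  52  49  47  44  45  44  45  45  43  45  43  44  43  42
   73 151 156 153]
 [134 152  92  68  62  62  62  61  58  57  56  55  54  54  49  49  46  50
   80 151 155 152]
 [147 158 143  77  63  67  67  69  67  63  65  64  62  63  57  56  59  64
  117 153 154 153]
 [155 155 156  91  76  90  95  94  93  71  65  67  68  68  66  67  60  69
  145 156 153 153]
 [149 123 152 140  89  84  96 101 100  93  94  93  92  93  94  94  68  86
  150 155 153 154]
 [107 133 155 157 140  88  78  95  98 100  99 101  99  97  91  83 113 139
  154 154 153 155]
 [137 151 156 153 156 140 102  81  76  80  85  92  76  75  85 133 149 154
  155 153 153 155]
 [152 155 149 114 149 156 145 139  95  78  78  83  81 132 141 154 156 154
  153 153 155 151]]
green (np.float64(290.8474114441417), np.float64(181.87310237446476)) [ 0.45865783 -0.05398333] 82.56995286226912
cap [0.49227926 0.00392093]
```

The warmer and vial are good. The grip and bar edges put the pointer at about 84–85°, while the green mark is at about 83°. I'll regrip for a small final trim.

```bash
python3 -c "
from h import *
to(.4542,-.0893,.16)"
```

```text
tool shift mm [-191.8  225.1   22.5] yaw [-1.7971e+02  3.0000e-02  8.4070e+01] pos [0.2503 0.1247 0.1835] F [-0.5  0.7  1.2] M [-0.05  0.05  0.04] t 27.05 op 0.501
```

drive_tool(increments=[[[-0.02, 0.025, 0], 0, 0], [[-0.035, 0.04, 0], 0, 0], [[-0.035, 0.04, 0], 0, 0], [[-0.035, 0.04, 0], 0, 0], [[-0.035, 0.04, 0], 0, 0], [[-0.02, 0.025, 0.005], 0, 0], [[-0.012, 0.015, 0.01], 0, 0], [[0, 0, 0.01], 0, 0]])

```text
time_s: 28.05
tool_pos: [0.4545, -0.0898, 0.1569]
ee_rot: [-3.136, 0.0, 1.467]
ft_force: [-0.6, -0.2, 0.0]
opening: 0.499
gripper_force: 0.0
```

```bash
python3 -c "
from h import *
env.snapshot('scene')
to(.4542,-.0893,.0665)"
```

```text
tool shift mm [-0.5  2.  88.7] yaw [-1.7951e+02 -4.0000e-02  8.4080e+01] pos [ 0.4531 -0.0888  0.1552] F [-0.4  0.7  0.7] M [-0.08  0.1   0.01] t 28.1 op 0.5
```

drive_tool(increments=[[[0, 0.001, 0.02], 0, 0], [[0, 0, 0.03], 0, 0], [[0, 0, 0.025], 0, 0], [[0, 0, 0.013], 0, 0.3], [[0, 0, 0], 0, 0.6], [[0, 0, 0], 0, 1], [[0, 0, 0], 0, 1], [[0, 0, 0], 0, 1]], grip_force=4)

```text
time_s: 29.1
tool_pos: [0.4553, -0.0896, 0.0704]
ee_rot: [-3.138, 0.001, 1.468]
ft_force: [-1.3, 0.3, 4.7]
opening: 0.15
gripper_force: 4.0
```

```bash
python3 -c "
from h import *
avg(6)"
```

```text
op 13.987 +- 0.085 F [-0.9   0.82  5.79] M [0.09  0.355 0.057] yaw 84.1 pos [ 0.4553 -0.0896  0.0704] t 29.4
warmer px shift ((0.0640371281632639, -0.068551833148911), 0.8689216112649)
```

drive_tool(increments=[[[0, 0, 0], 0, 1], [[0, 0, 0], 0, 1], [[0, 0, 0.001], 0, 1], [[0, 0, 0], 0, 1], [[0, 0, 0.001], 0, 1], [[0, 0, 0], 0, 1], [[0, 0, 0], 0, 1], [[0, 0, 0], 0, 1]], grip_force=58)

```text
time_s: 30.4
tool_pos: [0.4556, -0.0897, 0.0702]
ee_rot: [-3.137, 0.001, 1.469]
ft_force: [-6.8, 3.6, 20.3]
opening: 0.145
gripper_force: 58.0
```

Pressing 20 N, which is enough and under the limit. I'll ease 0.5 mm and turn 1.5°, then release.

drive_tool(increments=[[[0, 0, -0.0006], 0, 1], [[0, 0, 0], 0, 1], [[0, 0, 0], 0.8, 1], [[0, 0, 0], 0.8, 1], [[0, 0, 0], 0, 1], [[0, 0, 0], 0, 1], [[0, 0, 0], 0, 1], [[0, 0, 0], 0, 1]])

```text
time_s: 31.4
tool_pos: [0.4555, -0.0897, 0.0703]
ee_rot: [-3.137, 0.001, 1.441]
ft_force: [-4.5, 2.8, 16.1]
opening: 0.141
gripper_force: 58.0
```

```bash
python3 -c "
from h import *
avg(3)"
```

```text
op 13.547 +- 0.057 F [-4.97  3.08 15.9 ] M [0.462 1.209 0.359] yaw 82.59 pos [ 0.4555 -0.0897  0.0703] t 31.55
warmer px shift ((-0.20156501316589726, -0.058443198789655426), 0.9144654291647452)
```

drive_tool(increments=[[[0, 0, -0.001], 0, 1], [[0, 0, 0], 0, 0.5], [[0, 0, 0], 0, 0.2], [[0, 0, 0], 0, 0], [[0, 0, 0], 0, 0], [[0, 0, -0.02], 0, 0], [[0, 0, -0.04], 0, 0], [[0, 0, -0.04], 0, 0]])

```text
time_s: 32.55
tool_pos: [0.4548, -0.0892, 0.1698]
ee_rot: [-3.135, 0.0, 1.44]
ft_force: [0.3, -0.5, -0.2]
opening: 0.498
gripper_force: 0.0
```

drive_tool(increments=[[[0, -0.03, -0.02], 0, 0], [[0, -0.05, 0], 0, 0], [[0, -0.05, 0], 0, 0], [[0, -0.05, 0], 0, 0], [[0.04, -0.03, 0], 0, 0], [[0.04, 0, 0], 0, 0], [[0.04, 0, 0], 0, 0], [[0, 0, 0], 0, 0]])

```text
time_s: 33.55
tool_pos: [0.2623, 0.0592, 0.19]
ee_rot: [-3.136, 0.001, 1.448]
ft_force: [0.3, -0.2, -0.5]
opening: 0.498
gripper_force: 0.0
```

Run:
```python
from h import *
A=np.mean([env.snapshot("top")["color"].astype(float) for _ in range(8)],0);B=np.load("avg5.npy");t=cv2.imread("pics/t0.png")[:,:,::-1].astype(float)
c=lambda I:I.mean(2)[150:214,250:325].astype(np.float32)
h=cv2.createHanningWindow((75,64),cv2.CV_32F)
print("vs avg5",cv2.phaseCorrelate(c(B),c(A),h),"vs start",cv2.phaseCorrelate(c(t),c(A),h))
print(A.mean(2)[176:190,296:312].astype(int));s=env.read_state();print(s["time_s"],s["ft_force"],s["tool_pos"])
r=np.clip(A[...,0]-np.maximum(A[...,1],A[...,2])-30,0,None)[150:190,255:290];Y,X=np.mgrid[150:190,255:290]
print("cap",ray("top",(r*X).sum()/r.sum(),(r*Y).sum()/r.sum(),.083))
```

```text
vs avg5 ((0.5829474174309084, -0.19298246902015848), 0.8432807020346323) vs start ((0.4287526585140071, -0.30809334416940004), 0.5766414449612299)
[[155 121 112 101  97  96 100  98  95 110 121 135 151 155 154 153]
 [124  91  92  97  98  98  99  97  99  98  99 109 121 150 155 155]
 [ 88  69  68  66  69  71  68  73  84  87  84  97 103 118 150 156]
 [ 78 108  92  70  68  72  60  54  60  59  60  67  70  71 112 153]
 [ 73  89  79  66  88 116 118  76  53  50  49  48  52  45  78 151]
 [ 59  58  55  54  64  83  85  62  53  51  51  52  51  48  72 152]
 [ 43  43  45  43  46  47  49  46  48  49  53  53  50  47  66 152]
 [ 40  43  43  44  42  42  45  43  42  46  48  47  43  43  68 152]
 [ 50  52  50  49  46  47  43  45  46  43  43  42  42  42  72 152]
 [ 63  61  63  63  61  61  57  57  57  52  53  46  49  52  80 151]
 [ 62  66  66  68  68  65  62  64  64  64  64  62  59  62 116 153]
 [ 65  88  94  95  93  72  67  66  66  66  67  65  62  75 145 157]
 [100  79 101 101 101  93  93  94  93  95  89  89  73  96 152 156]
 [146  88  76  82  99  99  98  99  98 103  80  87 134 145 153 153]]
33.95 [-0.47805341 -0.38391122 -0.73968439] [0.26290234 0.05617468 0.18996296]
cap [0.49368243 0.00358201 0.083     ]
```

```bash
python3 -c "
from cell import env
print(env.job_done())"
```

```text
the job is handed in; nothing more can be done
None
```

The job is handed in: the red vial is upright on the bottom of the well and released, the timer pointer is on the green mark to within about 2° by my estimate, and the warmer moved at most about 2 mm; I have no verdict back.

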